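# Slide a flat dough scraper out of its tray and stack it on the sloped rest

### The arm

A 6-joint arm with a two-finger parallel gripper is mounted at the origin on the work surface. World frame = base frame: x ahead of the robot, y to its left, z up, the work surface at z = 0. Lengths are in mm, angles in rad, forces in N, time in s.
With the tool pointing down it reaches from about 275 to 750 mm from the base axis. Payload 10.2 kg.
Tool frame: the origin (TCP) lies between the finger pads; the fingertips stand 11 mm ahead of it and the grasp point (between the pads) lies 8 mm behind it (ctrl.tip_extent is the distance from the TCP to the fingertips, in mm); z points along the fingers, y is the direction in which the jaws open and shut (so a half turn about z gives the same grasp; the last joint's range is limited). The gripper opens to 85 mm and grips with 20 to 120 N. Pads are 22 mm wide; open, the fingers measure 114 mm over their backs; the gripper's body (76 mm by 85 mm) begins 54 mm behind the grasp point. The pads swing forward as they close: fully open they stand 13 mm farther back than shut.
Start: joints at [-1.4, 0.313, 1.498, -0, 1.331, -0.223], TCP at [201.431, -484.827, 242.294] pointing down, gripper open.
Joint ranges: [-2.94, 2.94], [-0.97, 2.17], [0.19, 2.56], [-1.23, 4.37], [0.02, 3.11], [-2.88, 2.88]. Speed limits (rad/s): [2.39, 2.39, 3.01, 3.14, 3.14, 3.14].

### API

Orientations are given as a unit quaternion [w, x, y, z].
In Python, from rig import ctrl gives the robot as it stands.
- The arm moves only by the tool apply_moves, never from a script. Its argument "commands" is a list of rows, each a list of 5 numbers: the finger opening in cm, from 0 to 8.54, then the shift along the tool's x, y, z in cm, then the turn about the tool's z in rad. In form: [[jaw, dx, dy, dz, roll], ...]. A call has 1 to 12 rows; each row shifts and turns the commanded pose from where the row before left it, along the tool's axes as they then stand; what a row does not reach is not made up. A row lasts 1/12 s, in which the tool goes at most 41.7 mm and 7.16 degrees, less where a joint would pass 70% of its speed; a pose out of reach is approached as far as the arm can. A call with a gripper value outside its range is refused whole. The fingers move at their own pace and stop on an object; "squeeze" is the grip in N (left out, the last holds). Time passes only in rows, so rows that do not move let the fingers close. It gives the time, the measured TCP pose, the force and the opening at its end, in the units of the state.
- ctrl.sense(): the state, without advancing time (a new reading comes with each control period).
- ctrl.capture(name): name is "side" or "top" or "wrist"; returns the picture (420x560x3 uint8, red, green, blue); there is no depth.
- ctrl.camera_info(name): a dict with "fov_y" (degrees; the focal length in pixels is half the picture's height over the tangent of half this angle, whatever the lens; pixels are square), "cx", "cy" (the principal point, pixels), "camera_from_world" (4x4, takes a point from world to camera coordinates). Camera axes: x right, y down, z forward; pixel columns grow to the right and rows downward; lengths in mm; the calibration is good to about 2 mm. A picture is of the moment at which its call begins: read the wrist's pose just before it. camera_info takes no time and is no camera call; for the wrist camera it gives the pose at the moment of the call.
- ctrl.finish_job(): hands the job in, once; it reports no verdict.
The state is a dict: "time_s": time; "joints": joint angles; "dq": joint speeds; "tau": joint torques, N m; "eef_pos": TCP position; "ee_rot": TCP orientation; "force": force on the tool from outside, world axes, zero at the start; "wrist_torque": the same for the moment, N m; "grip_width": opening from 0.0 (shut) to 1.0 (fully open).
Only numpy, scipy, OpenCV 4.12 (cv2) and the standard library are available. Lean on these libraries where they do the work, as an engineer would, in place of code of your own. Each camera call takes 0.05 s, during which the arm holds its last target.

### The job

Put the green dough scraper away: it lies flat in a low-sided tray where fingers cannot get round it, so slide it out over the tray's open end until roughly a third of it sticks out (it must not fall), then grip the part that sticks out and lift it. Lean it to match the sloped rest and lay it flat, not dropped, on top of the two narrower scrapers already there, squared up and centred on them and down against the stop at the foot; leave that pile neat and everything else on the table where it is.

Things in the scene. Friction and masses are not known exactly. Their poses are not given: they have to be found in the camera images.
- scraper_c (a point): Centre (half-way through its thickness) of the loose green dough scraper: flat stiff plastic plate with square corners, 120 mm long (its x) x 64 mm wide (its y) x 4 mm thick (its z), 30 to 65 g. Starts lying flat on the tray's floor, its length along the tray, its near end 15 to 45 mm inside the open end. Dragged by pressing lightly on its top, it slides on the tray's floor.
- tray: Fixed low-sided steel tray on a wooden block. Origin: on the table under the tray's centre; z up; its open end looks to its own -x. The flat floor is 52 mm above the origin, 170 mm long (x from -85 to +85 mm) and 74 mm wide between thin side walls (3 mm thick, their tops 10 mm above the floor, running the whole length); a like wall closes the +x end. The -x end is open and has no lip, with free air below and in front of it down to the table.
- tray_mouth (a point): Middle of the edge of the tray's floor at its open end: at x = -85 mm, y = 0, z = 52 mm in the tray's frame (same axes as the tray).
- bed: Sloped steel bed of the fixed rest, 130 mm long, 44 mm wide (narrower than a scraper, free air beside it). Origin: on its upper surface under the centres of squared-up scrapers, 105 mm above the table. Its z is the outward normal, leaning 25 degrees from vertical towards the foot; its x runs up the slope, y across.
- stack_spot (a point): Where the green scraper's centre belongs once stacked: at x = 0, y = 0, z = 10 mm in the bed's frame (the two piled scrapers lie below it); same axes as the bed. Its length goes along x, either end up.
- stop (a point): The stop at the bed's foot, a 36 mm wide steel plate standing 24 mm above the bed: middle of the lower edge of its face, at x = -60 mm, y = 0, z = 0 in the bed's frame.
- pile_low_c (a point): Centre of the loose white scraper, lower one of the pile on the bed (120 x 54 x 4 mm, 10 mm narrower than the green one).
- pile_top_c (a point): Centre of the loose orange scraper, upper one of the pile on the bed (120 x 54 x 4 mm, 10 mm narrower than the green one); the green one goes on top of it.
- jar: Bystander: small amber jar with red lid, 48 mm across, 70 mm tall, between the tray and the rest. Origin at its foot.
- tin: Bystander: tin, 72 mm across, 100 mm tall. Origin at its foot.
- bowl: Bystander: red plastic bowl, 110 mm across, 50 mm tall. Origin at its foot.
- brush: Bystander: pastry brush lying flat on the table, under 250 mm long. Origin on its underside.
- rolling_pin: Bystander: wooden rolling pin lying on the table, 360 mm long (x), 42 mm thick. Origin under its middle.
- carton: Bystander: cardboard carton 50 x 80 x 90 mm. Origin at its foot.
- block: Bystander: wooden block 60 x 120 x 35 mm. Origin at its foot.
Not all that is in view belongs to the job. What is shaped like the part that bears bed but blue is not meant.

How it is judged (in metres and radians):
On the way, in this order (a step that is already met when the one before it is completed fails the run):
1. the green scraper lies flat on the tray's floor with at least 25 mm of it out over the open end (x of scraper_c in the frame of tray_mouth between 0 and 0.035 m and z of scraper_c in the frame of tray_mouth between 0 and 0.006 m and angle between scraper_c's own z axis and vertical below 0.1 rad), for 0.2 s.
2. the green scraper is held by the fingers and lifted at least 20 mm off the tray's floor (contact force between the fingers and scraper above 0.5 N and z of scraper_c in the frame of tray_mouth above 0.02 m and contact force between scraper and tray below 0.05 N), for 0.1 s.
3. still held, the green scraper is just over or on the pile (no more than 8 mm above where it will lie), sloped like the bed within 11 degrees (contact force between the fingers and scraper above 0.5 N and angle between the z axis of scraper_c and the z axis of bed, either way round below 0.2 rad and z of scraper_c in the frame of bed between 0.006 and 0.018 m and x of scraper_c in the frame of bed between -0.02 and 0.025 m and y of scraper_c in the frame of bed between -0.015 and 0.015 m), for 0.1 s.
At the end, for the whole second after the job is handed in: The green scraper lies still and released on the pile on the bed: within 8 mm along and 10 mm across the slope of its place, 10 mm over the bed within 2.5 mm, sloped within 6 and turned within 8 degrees; the white and orange ones lie under it within the same sideways limits (x of scraper_c in the frame of bed between -0.008 and 0.008 m and y of scraper_c in the frame of bed between -0.01 and 0.01 m and z of scraper_c in the frame of bed between 0.0075 and 0.0125 m and angle between the z axis of scraper_c and the z axis of bed, either way round below 0.1 rad and angle between the x axis of each of scraper_c, pile_low_c, pile_top_c and the x axis of bed, either way round below 0.14 rad and linear speed of scraper below 0.01 m/s and x of pile_low_c in the frame of bed between -0.008 and 0.008 m and y of pile_low_c in the frame of bed between -0.01 and 0.01 m and z of each of pile_low_c, pile_top_c in the frame of bed below 0.0085 m and x of pile_top_c in the frame of bed between -0.008 and 0.008 m and y of pile_top_c in the frame of bed between -0.01 and 0.01 m); the robot touches nothing.
It fails at once if another thing on the table (jar, tin, bowl, brush, rolling pin, carton or block) is moved by more than 30 mm (distance of any of jar, tin, bowl, brush, rolling_pin, carton, block from where it was at the start of the episode above 0.03 m).
It fails at once if the green scraper falls to the table (height (world z) of scraper_c below 0.03 m).
It fails at once if a scraper of the pile is knocked off (distance between any of pile_low_c, pile_top_c and bed above 0.05 m).
It also fails if it takes over 54 s, if anything falls off the work surface, if the arm or the gripper's body presses on something with over 40 N, if the wrist force passes 120 N, or if a joint passes its speed limit or range.

## Working session

There is one attempt and no reset: what is moved stays moved. The work goes in short steps, Python scripts to look and compute and a tool call to move; the robot and the scene stay as the last step left them, time stands still between calls to the robot, and variables do not carry over. Pictures are saved under pics/ and viewed, and the job is handed in when it is done.

Besides the shell and the picture viewer there is one more tool, called after "Call:" as name(argument=value, ...) on one line, values as JSON. apply_moves: Moves the arm, as the interface text tells. Its arguments: {"type":"object","properties":{"commands":{"type":"array"},"squeeze":{"type":"number"}},"required":["commands"]}

```bash
ls; mkdir -p pics; python3 - <<'E'
from rig import ctrl
import cv2
print(ctrl.sense())
for n in ["side","top","wrist"]:
    i=ctrl.camera_info(n); print(n,i)
    cv2.imwrite(f"pics/{n}0.png",ctrl.capture(n)[:,:,::-1])
print(ctrl.tip_extent)
E
```

```text
pics
{'time_s': 0.0, 'joints': array([-1.40040764e+00,  3.13457018e-01,  1.49843806e+00, -2.81795381e-05,
        1.33098096e+00, -2.23403614e-01]), 'dq': array([-0.00120953,  0.00020037, -0.00099274,  0.00256074, -0.00026866,
       -0.00140441]), 'tau': array([-1.16357089e-03, -4.12272406e+01, -2.59745854e+01, -2.31322274e-04,
        4.14251379e-03,  1.79698492e-05]), 'eef_pos': array([ 201.37785793, -484.58218297,  241.73110126]), 'ee_rot': array([-6.41831470e-04,  9.80677638e-01,  1.95629647e-01,  3.32810701e-06]), 'force': array([-0.06853525, -0.07892339, -0.32916098]), 'wrist_torque': array([-0.0271949 , -0.01207599, -0.03202776]), 'grip_width': 1.0029834649743874}
side {'fov_y': 47.414214576340136, 'cx': 289.4384197044264, 'cy': 207.9432393631848, 'camera_from_world': array([[-7.94729228e-01, -6.06767018e-01, -1.54673715e-02,
         4.44025227e+02],
       [-3.96743588e-01,  5.38593538e-01, -7.43311191e-01,
         3.65413747e+02],
       [ 4.59347341e-01, -5.84594548e-01, -6.68766951e-01,
         1.17735005e+03],
       [ 0.00000000e+00,  0.00000000e+00,  0.00000000e+00,
[... 228 characters left out ...]
9.83585734e-01,  1.47192545e-02, -1.79840060e-01,
         6.30085760e+02],
       [ 1.79999191e-01,  1.03029420e-02, -9.83612800e-01,
         1.58209140e+03],
       [ 0.00000000e+00,  0.00000000e+00,  0.00000000e+00,
         1.00000000e+00]])}
wrist {'fov_y': 70.57919413971194, 'cx': 282.552029674518, 'cy': 207.26566296608928, 'camera_from_world': array([[ 3.83064461e-01, -9.23721072e-01, -1.00025792e-03,
        -5.24397839e+02],
       [-8.88046843e-01, -3.68568061e-01,  2.74827927e-01,
        -3.55449957e+01],
       [-2.54233011e-01, -1.04388536e-01, -9.61492907e-01,
         3.78356963e+02],
       [ 0.00000000e+00,  0.00000000e+00,  0.00000000e+00,
         1.00000000e+00]])}
11.0
```

View pics/side0.png

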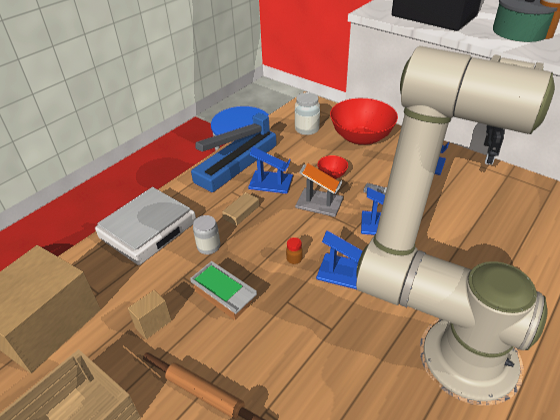

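View pics/top0.png

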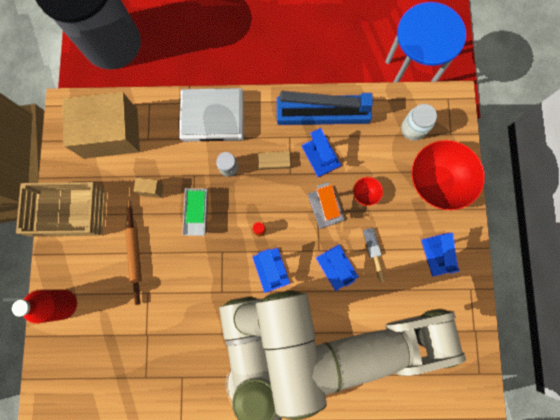

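View pics/wrist0.png

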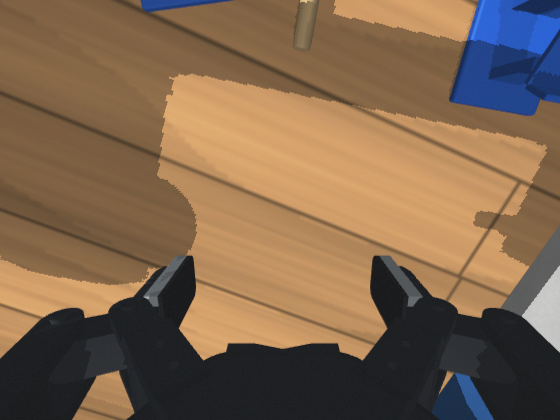

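Candidates in the top view: the green plate in the grey tray (195,207) is the only green one. For the rest, the grey one with the orange scraper (328,203) is a candidate. The blue look-alikes at (321,153), (272,270), (337,267) and (440,254) are not meant. Next is a close crop to check this.

```bash
python3 - <<'E'
import cv2,numpy as np
t=cv2.imread("pics/top0.png"); s=cv2.imread("pics/side0.png")
a=cv2.resize(t[170:250,150:250],None,fx=4,fy=4,interpolation=cv2.INTER_CUBIC)
b=cv2.resize(t[165:245,280:380],None,fx=4,fy=4,interpolation=cv2.INTER_CUBIC)
c=cv2.resize(s[250:330,170:270],None,fx=4,fy=4,interpolation=cv2.INTER_CUBIC)[:280]
d=cv2.resize(s[150:230,270:370],None,fx=4,fy=4,interpolation=cv2.INTER_CUBIC)[:280]
cv2.imwrite("pics/crop0.png",np.vstack([np.hstack([a,b]),np.hstack([c,d])]))
E
```

```text
(no output)
```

View pics/crop0.png

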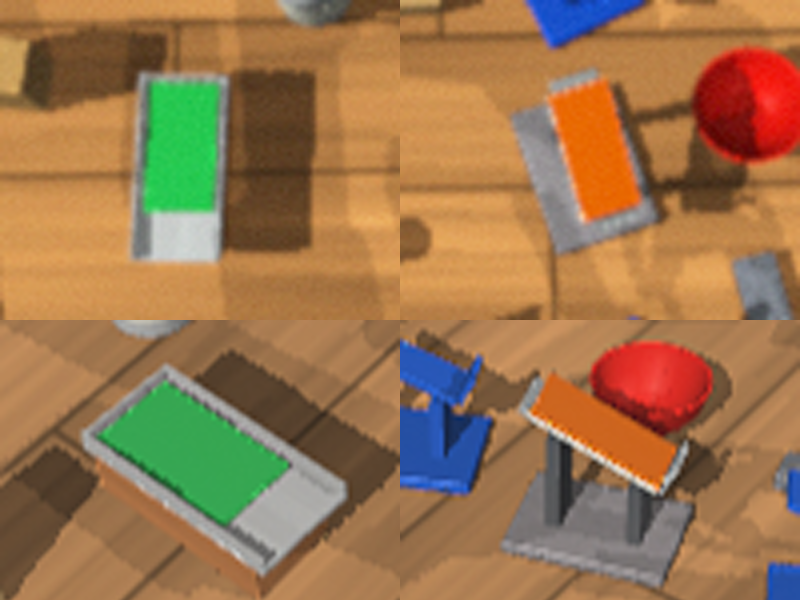

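The crop confirms it. The tray's open end faces the robot and the grey rest holds orange over white, with its high end away from the robot and the stop near the robot. I'll measure roughly first, then take wrist views.

```bash
cat > h.py <<'E'
import numpy as np,cv2
from scipy.spatial.transform import Rotation as R
from rig import ctrl
def cam(n):
    i=ctrl.camera_info(n); f=210/np.tan(np.radians(i['fov_y']/2)); return f,i['cx'],i['cy'],np.array(i['camera_from_world'])
def proj(c,P):
    f,cx,cy,T=c; p=np.atleast_2d(P)@T[:3,:3].T+T[:3,3]; return np.c_[cx+f*p[:,0]/p[:,2],cy+f*p[:,1]/p[:,2]]
def unproj(c,px,n,d):   # intersect with plane n.x=d
    f,cx,cy,T=c; px=np.atleast_2d(px).astype(float)
    r=np.c_[(px[:,0]-cx)/f,(px[:,1]-cy)/f,np.ones(len(px))]@T[:3,:3]; o=-T[:3,:3].T@T[:3,3]
    n=np.array(n,float); t=(d-o@n)/(r@n); return o+t[:,None]*r
def tool():
    s=ctrl.sense(); w,x,y,z=s['ee_rot']; return s['eef_pos'],R.from_quat([x,y,z,w]),s
def goto(p,yaw_y=None):
    """moves in cm in current tool axes to world point; roll to bring tool y to heading yaw_y"""
    e,Q,s=tool(); d=Q.inv().apply(np.array(p)-e)/10; roll=None
    if yaw_y is not None:
        v=Q.inv().apply([np.cos(yaw_y),np.sin(yaw_y),0]); roll=np.arctan2(-v[0],v[1])
        roll=(roll+np.pi/2)%np.pi-np.pi/2
    return d,roll
def green(img):  # rgb
    i=img.astype(int); m=((i[...,1]>i[...,0]+50)&(i[...,1]>i[...,2]+50)).astype(np.uint8); return m
def orange(img):
    h=cv2.cvtColor(img,cv2.COLOR_RGB2HSV); return ((h[...,0]>5)&(h[...,0]<16)&(h[...,1]>200)&(h[...,2]>150)).astype(np.uint8)
E
python3 - <<'E'
from h import *
t=cv2.imread("pics/top0.png")[:,:,::-1]; c=cam("top")
m=green(t); m[:170]=0;m[250:]=0
k=np.argwhere(m)[:,::-1].astype(np.float32); r=cv2.minAreaRect(k); b=cv2.boxPoints(r)
P=unproj(c,b,[0,0,1],56); print(P.round(1),P.mean(0),[np.linalg.norm(P[i]-P[(i+1)%4]) for i in range(4)])
# bed: corners of orange from crop
o=np.array([[550,90],[600,75],[640,203],[585,222]])
o=np.c_[(o[:,0]-400)/4+280,o[:,1]/4+165]
for z in (113,): 
  P=unproj(c,o,[0,0,1],z); print(P.round(1),P.mean(0))
for nm,px in dict(jar=(259,229),tin=(226,160)).items(): print(nm,unproj(c,px,[0,0,1],75))
print(goto([440,220,300],np.pi/2))
e,Q,s=tool(); print(Q.as_matrix().round(2))
E
```

```text
[[567.3 263.2  56. ]
 [686.5 260.8  56. ]
 [682.6 196.3  56. ]
 [563.5 199.5  56. ]] [624.98008169 229.94088363  56.        ] [np.float64(119.25847262532868), np.float64(64.6528901483886), np.float64(119.12829953728968), np.float64(63.81124433442802)]
[[ 675.3 -214.7  113. ]
 [ 688.2 -259.3  113. ]
 [ 573.2 -290.4  113. ]
 [ 557.1 -241.9  113. ]] [ 623.4666385  -251.56424894  113.        ]
jar [[535.45705691  -4.99439671  75.        ]]
tin [[792.1476081  115.11420515  75.        ]]
(array([ 49.07323067, -55.92109693,  -5.75029325]), np.float64(0.3938096348667166))
[[ 0.92  0.38 -0.  ]
 [ 0.38 -0.92  0.  ]
 [ 0.   -0.   -1.  ]]
```

```bash
python3 - <<'E'
from h import *
c=cam("wrist");T=c[3]; o=-T[:3,:3].T@T[:3,3]; e,Q,s=tool()
print("cam offset in tool",Q.inv().apply(o-e),"fwd in tool",Q.inv().apply(T[2,:3]))
# rest view: tool at (560,-240,300)?
for p in ([540,-230,330],[540,230,290]): print(goto(p,np.pi/2))
E
```

```text
cam offset in tool [ 6.94480761e+01 -1.17355977e-01 -1.31218010e+02] fwd in tool [-2.75054133e-01 -7.67100656e-05  9.61428738e-01]
(array([ 41.04144662, -10.53140723,  -8.7943882 ]), np.float64(0.3938096348667166))
(array([ 58.69128571, -53.00652291,  -4.7511558 ]), np.float64(0.3938096348667166))
```

```bash
python3 - <<'E'
from h import *
d,r=goto([580,-245,275],np.pi/2); print(d,r)
E
```

```text
[44.15863085 -7.60623677 -3.29652131] 0.3938096348667166
```

Call:
apply_moves(commands=[[8.5,3.6,-0.63,-0.27,0],[8.5,3.6,-0.63,-0.27,0],[8.5,3.6,-0.63,-0.27,0],[8.5,3.6,-0.63,-0.27,0],[8.5,3.6,-0.63,-0.27,0],[8.5,3.6,-0.63,-0.27,0],[8.5,3.6,-0.63,-0.27,0],[8.5,3.6,-0.63,-0.27,0],[8.5,3.6,-0.63,-0.27,0.1],[8.5,3.6,-0.63,-0.27,0.1],[8.5,3.6,-0.63,-0.27,0.1],[8.5,3.6,-0.63,-0.27,0.1]])

```text
time_s: 1.15
eef_pos: [582.3, -267.2, 274.9]
ee_rot: [-0.0, 1.0, -0.005, -0.0]
force: [-0.1, -0.6, 0.3]
grip_width: 0.992
```

Call:
apply_moves(commands=[[8.5,0,0,0,0],[8.5,0,0,0,0],[8.5,0,0,0,0]])

```text
time_s: 1.4
eef_pos: [580.5, -269.0, 274.2]
ee_rot: [-0.0, 1.0, -0.003, -0.001]
force: [-0.2, 0.9, -0.5]
grip_width: 0.998
```

```bash
python3 - <<'E'
from h import *
import pickle
e,Q,s=tool(); print(e,s['time_s'],Q.as_matrix().round(3))
c=cam("wrist"); im=ctrl.capture("wrist"); pickle.dump((c,im),open("w1.pkl","wb"))
cv2.imwrite("pics/w1.png",im[:,:,::-1])
E
```

```text
[ 580.45147929 -269.0154787   274.15967404] 1.4 [[ 1.    -0.005 -0.001]
 [-0.005 -1.     0.   ]
 [-0.001 -0.    -1.   ]]
```

View pics/w1.png

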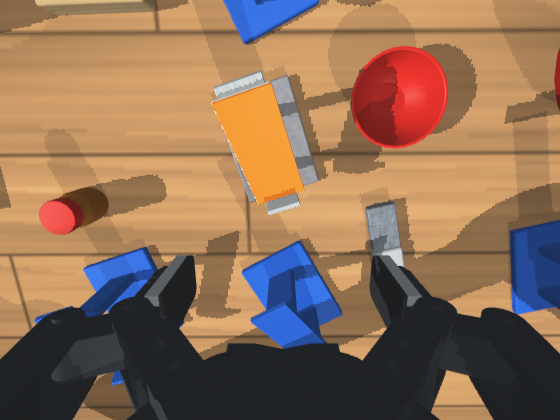

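```bash
cat >> h.py <<'E'
def bedR(yaw,tilt=np.radians(25)):
    x=np.array([np.cos(yaw)*np.cos(tilt),np.sin(yaw)*np.cos(tilt),np.sin(tilt)]); y=np.array([-np.sin(yaw),np.cos(yaw),0]); return np.c_[x,y,np.cross(x,y)]
def quad(m):
    cs,_=cv2.findContours(m,cv2.RETR_EXTERNAL,cv2.CHAIN_APPROX_NONE); k=max(cs,key=cv2.contourArea)
    # line-fit sides
    h=cv2.convexHull(k); ap=cv2.approxPolyN(k,4,ensure_convex=True)[0] if hasattr(cv2,'approxPolyN') else cv2.boxPoints(cv2.minAreaRect(k))
    q=ap.reshape(4,2).astype(float); K=k.reshape(-1,2).astype(float); L=[]
    for i in range(4):
        a,b=q[i],q[(i+1)%4]; u=(b-a)/np.linalg.norm(b-a); n=np.array([-u[1],u[0]])
        t=(K-a)@u; w=np.abs((K-a)@n)
        s=K[(w<4)&(t>.12*np.linalg.norm(b-a))&(t<.88*np.linalg.norm(b-a))]
        vx,vy,x0,y0=cv2.fitLine(s.astype(np.float32),cv2.DIST_HUBER,0,.01,.01).ravel(); L.append(np.cross([x0,y0,1],[x0+vx,y0+vy,1]))
    C=[]
    for i in range(4):
        p=np.cross(L[i-1],L[i]); C.append(p[:2]/p[2])
    return np.array(C)
E
python3 - <<'E'
from h import *
import pickle
from scipy.optimize import least_squares
c,im=pickle.load(open("w1.pkl","rb"))
m=orange(im); m[:60]=0;m[215:]=0;m[:,:200]=0;m[:,330:]=0
m=cv2.morphologyEx(m,cv2.MORPH_OPEN,np.ones((3,3),np.uint8))
q=quad(m); print(q.round(1),m.sum())
# order: match to model by nearest
def model(p):
    B=bedR(p[2]); o=np.array([p[0],p[1],105]); return proj(c,o+np.array([[60,27,8],[60,-27,8],[-60,-27,8],[-60,27,8]])@B.T)
def f(p):
    M=model(p); D=np.linalg.norm(M[:,None]-q[None],axis=2); return (M-q[D.argmin(1)]).ravel()
for y0 in (-.3,0,.3):
  r=least_squares(f,[623,-252,y0]); print(r.x,r.cost,f(r.x).round(1))
p=r.x;B=bedR(p[2]);o=np.array([p[0],p[1],105])
v=im.copy()
for P in ([-60,18,24],[-60,-18,24],[70,22,0],[70,-22,0],[60,27,8],[60,-27,8],[-60,-27,8],[-60,27,8],[60,27,0],[-60,27,0]):
    u=proj(c,o+B@np.array(P))[0]; cv2.circle(v,tuple(int(round(a)) for a in u),2,(0,0,255),-1); 
cv2.imwrite("pics/w1o.png",cv2.resize(v[50:230,180:340],None,fx=4,fy=4)[:,:,::-1][:600])
E
```

```text
[[295.4 191.1]
 [264.9 199.2]
 [263.4 197.7]
 [292.5 188.2]] 140
[ 573.37987915 -260.98171893   -0.91705386] 3578.7949077417793 [  7.8 -37.9  39.7   5.7 -14.4  43.  -43.7   8.9]
[ 5.69040319e+02 -2.66840731e+02  1.62007452e-01] 4226.111259055531 [-22.2 -35.    8.1 -35.6  16.7  51.    1.3  50.2]
[ 5.69040990e+02 -2.66843662e+02  1.62332191e-01] 4226.111251058234 [-22.2 -34.9   8.  -35.6  16.8  51.    1.4  50.2]
```

View pics/w1o.png

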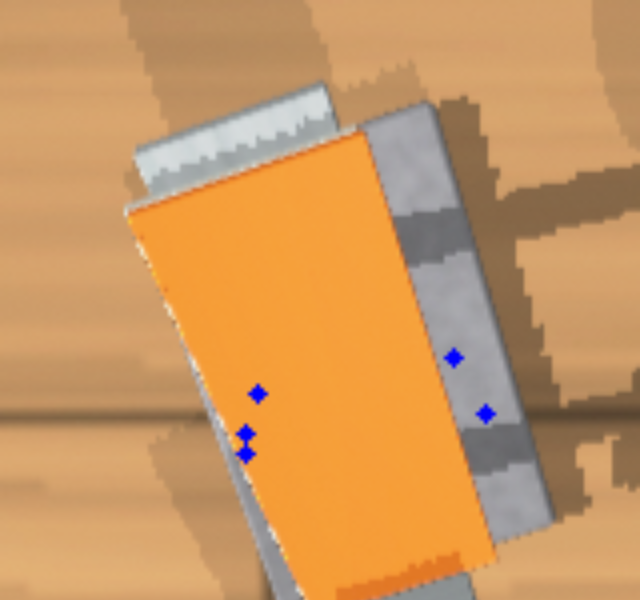

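```bash
sed -i 's/^    h=cv2.cvtColor(img,cv2.COLOR_RGB2HSV); return .*/    h=cv2.cvtColor(img,cv2.COLOR_RGB2HSV); return ((h[...,0]>5)\&(h[...,0]<20)\&(h[...,1]>190)\&(h[...,2]>150)).astype(np.uint8)/' h.py
cat > fitbed.py <<'E'
from h import *
import pickle,sys
from scipy.optimize import least_squares
def fitbed(c,im,roi,hz=8,W=27,mask=orange):
    m=mask(im); z=np.zeros_like(m); y0,y1,x0,x1=roi; z[y0:y1,x0:x1]=m[y0:y1,x0:x1]
    m=cv2.morphologyEx(z,cv2.MORPH_OPEN,np.ones((3,3),np.uint8))
    q=quad(m)
    K=np.array([[60,W,hz],[60,-W,hz],[-60,-W,hz],[-60,W,hz]])
    best=None
    for k in range(8):
        qq=np.roll(q if k<4 else q[::-1],k%4,axis=0)
        f=lambda p:(proj(c,np.array([p[0],p[1],105])+K@bedR(p[2]).T)-qq).ravel()
        r=least_squares(f,[623,-252,.2])
        if best is None or r.cost<best.cost: best=r
    return best,q
E
python3 - <<'E'
from fitbed import *
c,im=pickle.load(open("w1.pkl","rb"))
r,q=fitbed(c,im,(60,215,200,330)); print(q.round(1),r.x,r.cost,r.fun.round(1))
p=r.x;B=bedR(p[2]);o=np.array([p[0],p[1],105])
v=cv2.resize(im[50:230,180:340],None,fx=4,fy=4)
for P in ([-60,18,24],[-60,-18,24],[70,22,0],[70,-22,0],[60,27,8],[60,-27,8],[-60,-27,8],[-60,27,8],[60,27,0],[-60,27,0]):
    u=(proj(c,o+B@np.array(P))[0]-[180,50]+.5)*4; cv2.circle(v,tuple(int(round(a)) for a in u),3,(0,0,255),-1); 
cv2.imwrite("pics/w1o2.png",v[:,:,::-1][:800:1][-690:][:600+90])
cv2.imwrite("pics/w1o2.png",cv2.resize(v,None,fx=.8,fy=.8)[:,:,::-1])
c,im=cam("top"),cv2.imread("pics/top0.png")[:,:,::-1].copy()
r,q=fitbed(c,im,(165,245,300,350)); print(q.round(1),r.x,r.cost,r.fun.round(1))
c,im=cam("side"),cv2.imread("pics/side0.png")[:,:,::-1].copy()
r,q=fitbed(c,im,(155,200,295,345)); print(q.round(1),r.x,r.cost,r.fun.round(1))
E
```

```text
[[303.1 188.5]
 [258.7 202.6]
 [212.2 102.8]
 [269.2  83.3]] [ 6.25693329e+02 -2.49424467e+02  3.11325821e-01] 5.931662062947314 [-1.7  0.2  1.3 -1.6  1.2  0.8 -0.8  1.5]
[[338.7 215.4]
 [326.4 218.8]
 [318.  189.6]
 [331.1 185.4]] [ 6.24424866e+02 -2.51269649e+02  2.94833049e-01] 4.398947301739877 [-1.1 -0.8  0.5 -1.2  1.4  0.4 -0.8  1.6]
[[338.6 181.4]
 [333.8 191. ]
 [303.4 172.9]
 [307.3 163.4]] [ 6.23903208e+02 -2.48899662e+02  3.31872867e-01] 1.7405274543414255 [-1.2 -0.2 -0.2 -0.5  0.4 -0.1  1.1  0.6]
```

View pics/w1o2.png

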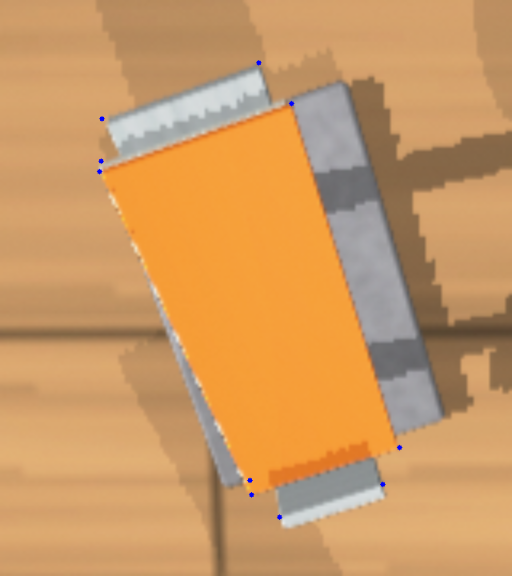

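Call:
apply_moves(commands=[[8.5,0,-4.1,0,0],[8.5,0,-4.1,0,0],[8.5,0,-4.1,0,0],[8.5,0,-4.1,0,0],[8.5,0,-4.1,0,0],[8.5,0,-4.1,0,0],[8.5,0,-4.1,0,0],[8.5,0,-4.1,0,0],[8.5,0,-4.1,0,0],[8.5,0,-4.1,0,0],[8.5,0,-4.1,0,0],[8.5,0,-4.1,0,0]])

```text
time_s: 2.45
eef_pos: [583.3, 223.8, 275.4]
ee_rot: [0.0, 1.0, -0.004, 0.0]
force: [0.9, -0.3, 0.5]
grip_width: 0.997
```

Call:
apply_moves(commands=[[8.5,-1,-0.7,2,0],[0,0,0,0,0],[0,0,0,0,0],[0,0,0,0,0],[0,0,0,0,0],[0,0,0,0,0]])

```text
time_s: 2.95
eef_pos: [574.6, 228.8, 255.6]
ee_rot: [-0.0, 1.0, -0.004, 0.001]
force: [0.3, 0.1, -0.1]
grip_width: 0.29
```

```bash
python3 - <<'E'
from h import *
import pickle
e,Q,s=tool(); print(e,s['time_s'],s['force'],Q.as_matrix().round(3))
c=cam("wrist"); im=ctrl.capture("wrist"); pickle.dump((c,im),open("w2.pkl","wb"))
cv2.imwrite("pics/w2.png",im[:,:,::-1])
q=quad(green(im)); P=unproj(c,q,[0,0,1],56); print(q.round(1),P.round(1),P.mean(0),[np.linalg.norm(P[i]-P[(i+1)%4]).round(1) for i in range(4)])
E
```

```text
[574.6352024  228.80057473 255.61382566] 2.95 [ 0.34558002  0.13454601 -0.09284924] [[ 1.    -0.008  0.001]
 [-0.008 -1.     0.   ]
 [ 0.001 -0.    -1.   ]]
[[310.5  82. ]
 [305.9 194.4]
 [251.  192.8]
 [251.   82. ]] [[684.2 198.9  56. ]
 [564.8 202.2  56. ]
 [567.2 265.   56. ]
 [684.8 260.5  56. ]] [625.25902945 231.66158255  56.        ] [np.float64(119.5), np.float64(62.8), np.float64(117.7), np.float64(61.6)]
```

View pics/w2.png

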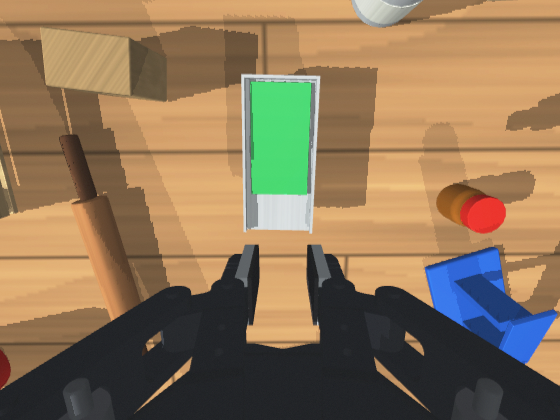

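```bash
python3 - <<'E'
from h import *
import pickle
c,im=pickle.load(open("w2.pkl","rb"))
cv2.imwrite("pics/w2c.png",cv2.resize(im[60:245,225:335],None,fx=3.2,fy=3.2,interpolation=cv2.INTER_CUBIC)[:,:,::-1])
print(unproj(c,[(242.5,75),(320,76),(313.5,232.5),(245,231.5)],[0,0,1],62).round(1))
print(unproj(c,[(248,230),(309,232)],[0,0,1],52).round(1))
E
```

```text
[[690.7 268.3  62. ]
 [689.1 190.   62. ]
 [520.5 193.2  62. ]
 [522.4 273.1  62. ]]
[[520.5 270.8  52. ]
 [517.4 197.5  52. ]]
```

View pics/w2c.png

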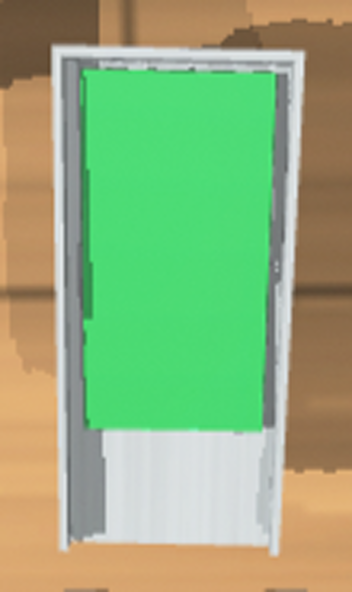

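Call:
apply_moves(commands=[[0,3.27,-0.14,2,0.014],[0,3.27,-0.14,3.5,0],[0,0,0,3.5,0],[0,0,0,3.5,0],[0,0,0,2.5,0],[0,0,0,1.8,0],[0,0,0,1,0],[0,0,0,0,0],[0,0,0,0,0],[0,0,0,0,0]])

```text
time_s: 3.83
eef_pos: [636.0, 231.9, 83.2]
ee_rot: [-0.0, 1.0, -0.01, 0.001]
force: [0.3, -0.3, 0.3]
grip_width: -0.003
```

```bash
python3 - <<'E'
from h import *
e,Q,s=tool(); print(e,s['time_s'],s['force'],s['grip_width'],Q.as_matrix().round(3))
im=ctrl.capture("wrist"); cv2.imwrite("pics/w3.png",im[:,:,::-1])
E
```

```text
[636.02039269 231.94972868  83.17135343] 3.8333 [ 0.27860048 -0.28742236  0.33079534] -0.002625573670849562 [[ 1.    -0.02   0.003]
 [-0.02  -1.     0.001]
 [ 0.003 -0.001 -1.   ]]
```

View pics/w3.png

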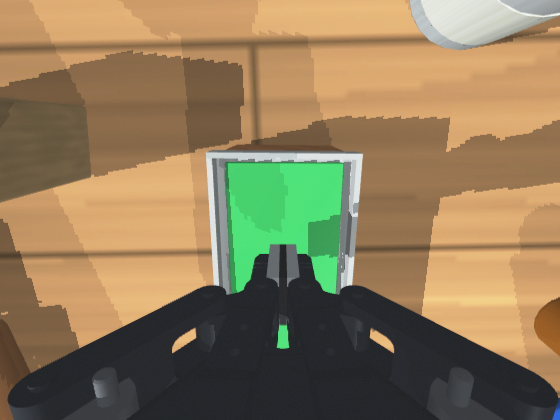

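Call:
apply_moves(commands=[[0,0,0,0.6,0],[0,0,0,0.6,0],[0,0,0,0.2,0],[0,0,0,0,0]])

```text
time_s: 4.22
eef_pos: [635.0, 232.0, 67.2]
ee_rot: [0.0, 1.0, -0.01, -0.0]
force: [0.3, 0.4, 0.3]
grip_width: 0.001
```

Call:
apply_moves(commands=[[0,0,0,0.1,0],[0,0,0,0,0]])

```text
time_s: 4.38
eef_pos: [635.1, 232.0, 67.1]
ee_rot: [0.0, 1.0, -0.01, 0.0]
force: [-3.8, -0.8, 7.1]
grip_width: -0.002
```

Call:
apply_moves(commands=[[0,-0.5,0,0,0],[0,-0.8,0,0,0],[0,-0.8,0,0,0],[0,-0.8,0,0,0],[0,-0.8,0,0,0],[0,-0.3,0,0,0],[0,0,0,0,0]])

```text
time_s: 4.97
eef_pos: [595.0, 232.9, 67.1]
ee_rot: [-0.0, 1.0, -0.01, 0.0]
force: [-2.4, 0.6, 7.8]
grip_width: -0.001
```

```bash
python3 - <<'E'
from h import *
e,Q,s=tool(); print(e,s['time_s'],s['force'])
im=ctrl.capture("wrist"); cv2.imwrite("pics/w4.png",im[:,:,::-1])
c=cam("top");t=ctrl.capture("top");cv2.imwrite("pics/t4.png",cv2.resize(t[170:250,150:250],None,fx=5,fy=5)[:,:,::-1])
m=green(t)
k=np.argwhere(m)[:,::-1].astype(np.float32); r=cv2.minAreaRect(k); print(unproj(c,cv2.boxPoints(r),[0,0,1],56).round(1))
E
```

```text
[595.01922212 232.93370789  67.07237803] 4.9667 [-2.36104004  0.6364395   7.80360499]
[[643.9 207.8  56. ]
 [643.8 200.5  56. ]
 [533.5 198.5  56. ]
 [533.6 205.7  56. ]]
```

View pics/w4.png

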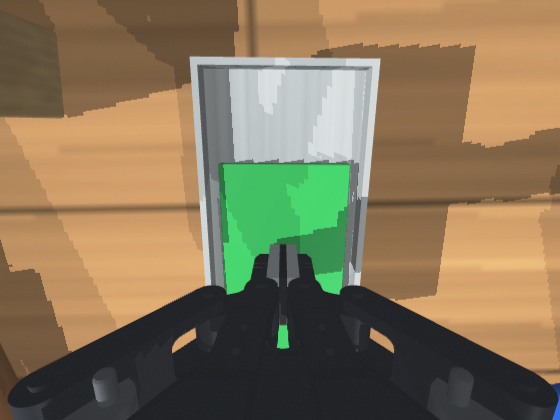

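View pics/t4.png

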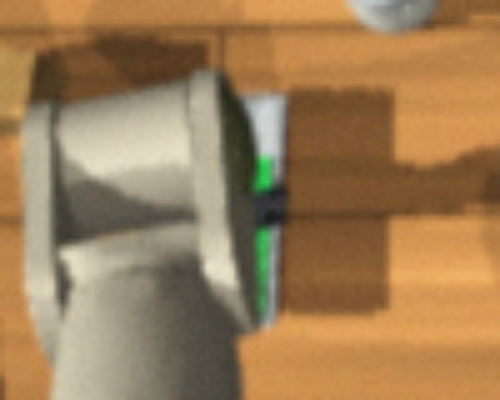

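Call:
apply_moves(commands=[[0,-0.5,0,0,0],[0,-0.8,0,0,0],[0,-0.8,0,0,0],[0,-0.8,0,0,0],[0,-0.8,0,0,0],[0,-0.7,0,0,0],[0,-0.4,0,0,0],[0,0,0,0,0],[0,0,0,0,0]])

```text
time_s: 5.82
eef_pos: [547.3, 233.9, 67.0]
ee_rot: [-0.0, 1.0, -0.01, 0.0]
force: [-2.2, -0.0, 9.9]
grip_width: -0.003
```

Call:
apply_moves(commands=[[0,0,0,0,0],[0,0,0,-0.5,0],[0,0,0,-2,0],[0,0,0,-3.5,0],[8.5,0,0,-4,0],[8.5,-2,0,-4,0],[8.5,-3,0,-3,0],[8.5,0,0,0,0],[8.5,0,0,0,0]])

```text
time_s: 6.57
eef_pos: [498.7, 235.0, 234.6]
ee_rot: [-0.0, 1.0, -0.01, 0.001]
force: [-0.7, -0.2, -0.0]
grip_width: 0.708
```

```bash
python3 - <<'E'
from h import *
import pickle
e,Q,s=tool(); print(e,s['time_s'],s['force'],Q.as_matrix().round(3))
c=cam("wrist"); im=ctrl.capture("wrist"); pickle.dump((c,im),open("w5.pkl","wb"))
cv2.imwrite("pics/w5.png",im[:,:,::-1])
q=quad(green(im)); P=unproj(c,q,[0,0,1],56); print(q.round(1),P.round(1),P.mean(0),[np.linalg.norm(P[i]-P[(i+1)%4]).round(1) for i in range(4)])
E
```

```text
[498.74806326 234.99563549 234.6416077 ] 6.5667 [-0.71300493 -0.22666967 -0.0367429 ] [[ 1.    -0.02   0.003]
 [-0.02  -1.     0.001]
 [ 0.003 -0.001 -1.   ]]
[[315.6  92. ]
 [311.4 208. ]
 [254.4 208. ]
 [251.6  92. ]] [[596.6 200.8  56. ]
 [478.6 204.2  56. ]
 [479.8 266.1  56. ]
 [597.8 263.4  56. ]] [538.20495281 233.64446355  56.        ] [np.float64(118.0), np.float64(62.0), np.float64(118.1), np.float64(62.6)]
```

View pics/w5.png

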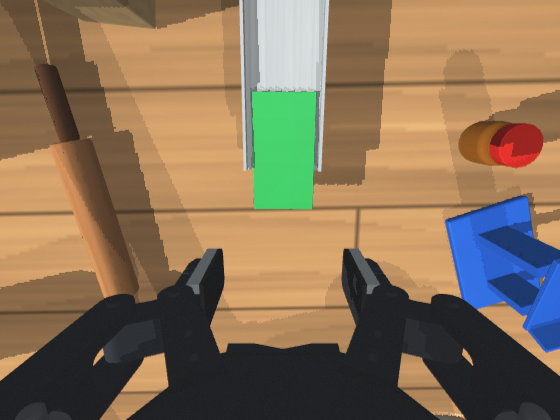

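```bash
python3 - <<'E'
from h import *
import pickle
c,im=pickle.load(open("w5.pkl","rb"))
cv2.imwrite("pics/w5c.png",cv2.resize(im[80:220,230:340],None,fx=4,fy=4,interpolation=cv2.INTER_CUBIC)[:,:,::-1])
print(unproj(c,[(246.5,171),(322,171.5)],[0,0,1],62).round(1))
print(unproj(c,[(246.5,169),(322,171)],[0,0,1],62).round(1))
E
```

```text
[[521.3 271.8  62. ]
 [519.2 194.1  62. ]]
[[523.3 271.7  62. ]
 [519.7 194.1  62. ]]
```

View pics/w5c.png

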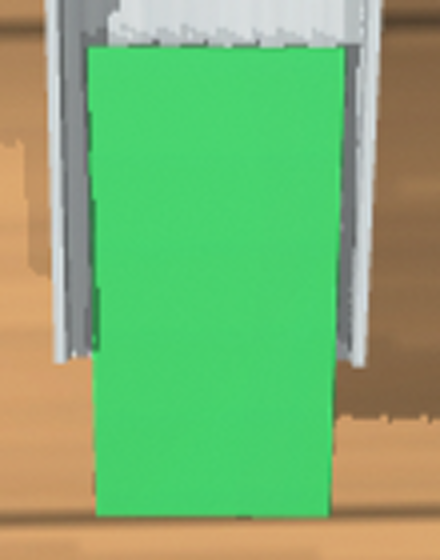

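Call:
apply_moves(commands=[[8.5,0,0,3,0],[8.5,0,0,4,0],[8.5,0,0,4,0],[8.5,0,0,3,0],[8.5,0,0,1,0],[8.5,0,0,0,0],[8.5,0,0,0,0]])

```text
time_s: 7.2
eef_pos: [499.6, 234.7, 83.3]
ee_rot: [0.0, 1.0, -0.01, -0.0]
force: [0.3, -0.4, 0.1]
grip_width: 1.0
```

```bash
python3 - <<'E'
from h import *
e,Q,s=tool(); print(e,s['time_s'],s['force'],s['grip_width'])
im=ctrl.capture("wrist"); cv2.imwrite("pics/w6.png",im[:,:,::-1])
im=ctrl.capture("side"); cv2.imwrite("pics/s6.png",cv2.resize(im[200:340,160:320],None,fx=4,fy=4)[:,:,::-1])
E
```

```text
[499.63976518 234.66439127  83.28344896] 7.2 [ 0.26566898 -0.44689178  0.08289798] 1.0002622670244832
```

View pics/w6.png

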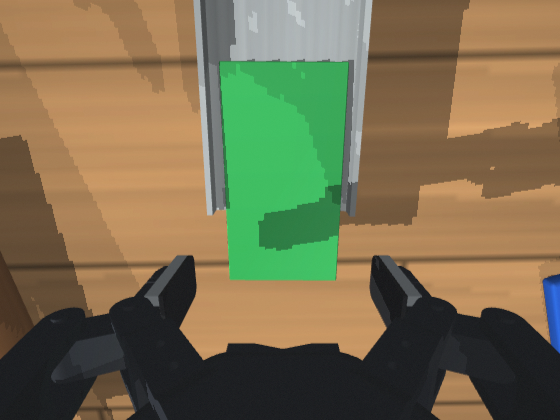

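View pics/s6.png

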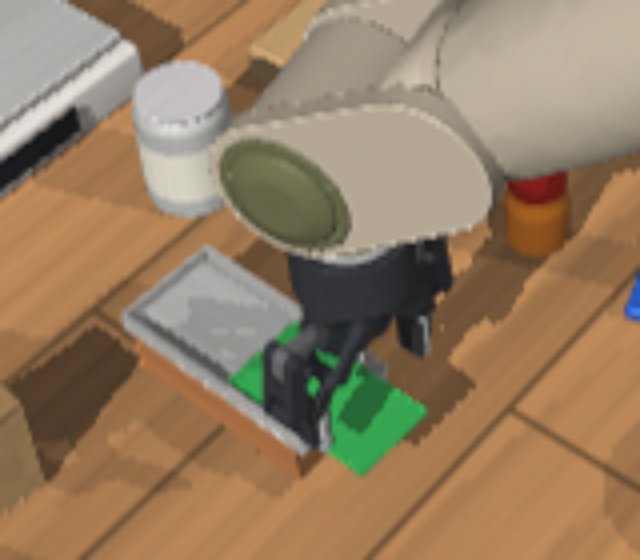

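Call:
apply_moves(commands=[[8.5,0,0,2,0],[8.5,0,0,1.5,0],[8.5,0,0,0.6,0],[8.5,0,0,0,0],[8.5,0,0,0,0]])

```text
time_s: 7.72
eef_pos: [499.7, 234.8, 43.2]
ee_rot: [-0.0, 1.0, -0.01, 0.001]
force: [1.2, -0.6, 0.6]
grip_width: 0.996
```

```bash
python3 - <<'E'
from h import *
e,Q,s=tool(); print(e,s['time_s'],s['force'],s['grip_width'])
im=ctrl.capture("wrist"); cv2.imwrite("pics/w7.png",im[:,:,::-1])
E
```

```text
[499.72447839 234.84854494  43.18279585] 7.7167 [ 1.19862285 -0.63565321  0.64018512] 0.9956831047436085
```

View pics/w7.png

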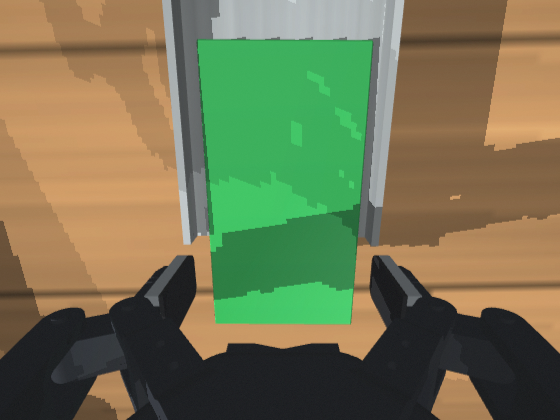

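Call:
apply_moves(commands=[[5.5,0,0,0,0],[5.5,0,0,0,0],[5.5,0,0,0,0],[5.5,0,0,0,0],[5.5,0,0,0,0]], squeeze=25)

```text
time_s: 8.18
eef_pos: [499.5, 234.8, 42.7]
ee_rot: [-0.0, 1.0, -0.01, 0.001]
force: [-1.0, -0.5, 5.8]
grip_width: 0.739
```

Call:
apply_moves(commands=[[5.5,0,0,-0.3,0],[5.5,0,0,-0.6,0],[5.5,0,0,-1,0],[5.5,0,0,-1,0],[5.5,0,0,-1,0],[5.5,0,0,0,0],[5.5,0,0,0,0]])

```text
time_s: 8.77
eef_pos: [499.3, 234.8, 81.8]
ee_rot: [-0.0, 1.0, -0.01, 0.001]
force: [-0.8, -1.1, -1.4]
grip_width: 0.743
```

```bash
python3 - <<'E'
from h import *
e,Q,s=tool(); print(e,s['time_s'],s['force'],s['grip_width'])
im=ctrl.capture("wrist"); cv2.imwrite("pics/w8.png",im[:,:,::-1])
im=ctrl.capture("side"); cv2.imwrite("pics/s8.png",cv2.resize(im[200:340,160:320],None,fx=4,fy=4)[:,:,::-1])
E
```

```text
[499.34269208 234.79813836  81.77974329] 8.7667 [-0.75009691 -1.14740261 -1.42290955] 0.7429740604208814
```

View pics/w8.png

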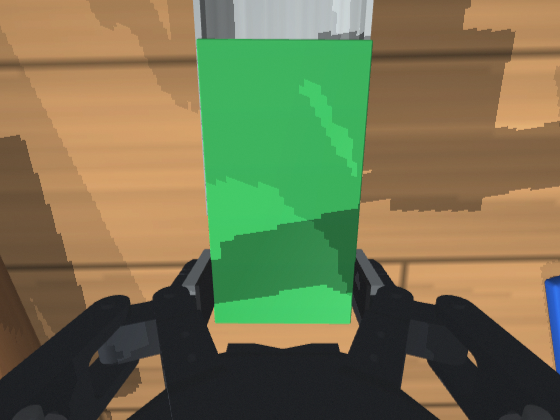

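View pics/s8.png

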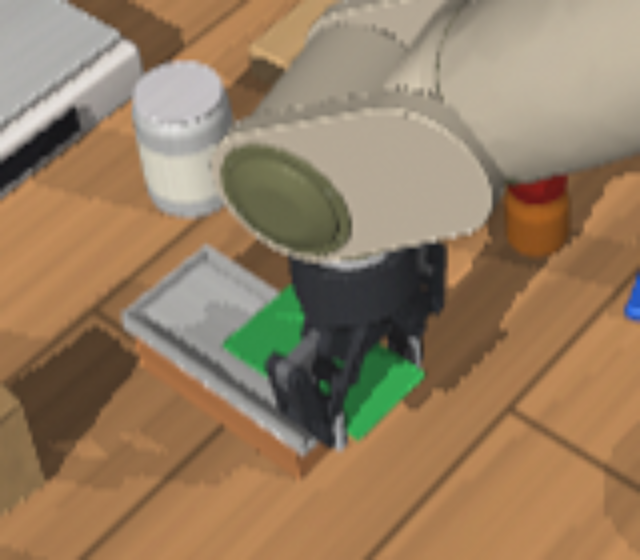

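Call:
apply_moves(commands=[[5.5,0,0,-1.5,0],[5.5,0,0,-2.5,0],[5.5,0,0,-2.5,0],[5.5,0.2,1,-2,0],[5.5,0.4,2,-1,0],[5.5,0.6,3,0,0],[5.5,0.7,3.5,0,0],[5.5,0.7,3.5,0,0],[5.5,0.7,3.5,0,0],[5.5,0.7,3.5,0,0],[5.5,0.7,3.5,0,0],[5.5,0.7,3.5,0,0]])

```text
time_s: 9.87
eef_pos: [547.4, -38.1, 175.5]
ee_rot: [-0.0, 1.0, -0.01, -0.0]
force: [-0.3, 0.1, -0.6]
grip_width: 0.739
```

Call:
apply_moves(commands=[[5.5,0.7,3.5,0,0],[5.5,0.7,3.5,0,0],[5.5,0.7,3.5,0,0],[5.5,0.7,3.5,0,-0.03],[5.5,0.7,3.5,0,-0.06],[5.5,0.6,3,0,-0.08],[5.5,0.3,1,0,-0.08],[5.5,0,0,0,-0.08],[5.5,0,0,0,0],[5.5,0,0,0,0]])

```text
time_s: 10.7
eef_pos: [592.4, -250.5, 175.3]
ee_rot: [-0.0, 0.988, 0.153, -0.0]
force: [0.2, 0.5, -0.5]
grip_width: 0.743
```

```bash
python3 - <<'E'
from h import *
import pickle
e,Q,s=tool(); print(e,s['time_s'],s['force'],s['grip_width'],s['joints'].round(2),Q.as_matrix().round(3))
yaw=.31;o=np.array([625.,-249.5,105]);B=bedR(yaw)
g=o+B@np.array([-37,0,10]); print("grip",g, goto([g[0],g[1],e[2]],yaw+np.pi/2))
c=cam("wrist");im=ctrl.capture("wrist"); pickle.dump((c,im),open("w9.pkl","wb")); cv2.imwrite("pics/w9.png",im[:,:,::-1])
im=ctrl.capture("side"); cv2.imwrite("pics/s9.png",im[:,:,::-1])
E
```

```text
[ 592.4277765  -250.52686554  175.29831301] 10.7 [ 0.21593486  0.53258514 -0.54891429] 0.7428938555169181 [-0.58  0.63  1.2   0.    1.32  0.68] [[ 0.953  0.303 -0.001]
 [ 0.303 -0.953  0.001]
 [-0.001 -0.001 -1.   ]]
grip [ 589.0402932  -261.01888316   98.42620219] (array([-6.40378992e-01,  8.97490573e-01, -4.32536917e-04]), np.float64(-0.0025542026171914145))
```

View pics/w9.png

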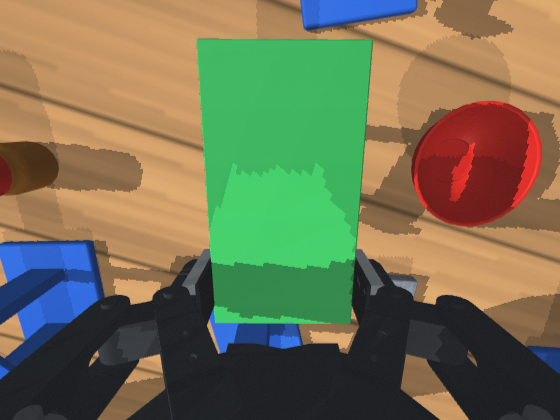

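View pics/s9.png

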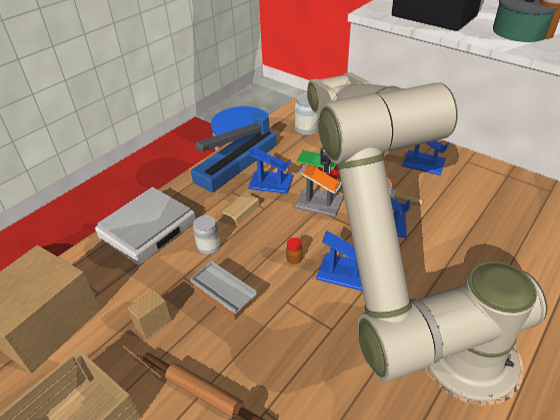

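```bash
python3 - <<'E'
from h import *
import pickle
c,im=pickle.load(open("w9.pkl","rb"));e,Q,s=tool()
q=quad(green(im)); 
for h in (12.5,13.5):
  P=unproj(c,q,[0,0,1],e[2]+h); print(q.round(1),Q.inv().apply(P-e).round(1),[np.linalg.norm(P[i]-P[(i+1)%4]).round(1) for i in range(4)])
for u,z in (((250,240),0),((300,340),90)): print(unproj(pickle.load(open("w1.pkl","rb"))[0],[(243,268),(300,242),(250,320)],[0,0,1],z).round(0))
E
```

```text
[[371.9  40.4]
 [348.7 323.3]
 [215.3 321.5]
 [196.2  38.6]] [[ 97.3  32.1 -12.5]
 [-20.9  31.  -12.5]
 [-19.9 -31.2 -12.5]
 [ 98.  -30.5 -12.5]] [np.float64(118.2), np.float64(62.2), np.float64(117.9), np.float64(62.6)]
[[371.9  40.4]
 [348.7 323.3]
 [215.3 321.5]
 [196.2  38.6]] [[ 97.1  31.9 -13.5]
 [-20.2  30.7 -13.5]
 [-19.2 -31.  -13.5]
 [ 97.7 -30.2 -13.5]] [np.float64(117.2), np.float64(61.7), np.float64(116.9), np.float64(62.1)]
[[ 439. -208.    0.]
 [ 480. -294.    0.]
 [ 347. -216.    0.]]
[[ 485. -222.   90.]
 [ 518. -289.   90.]
 [ 414. -228.   90.]]
```

Call:
apply_moves(commands=[[5.5,-0.64,0.9,0,0],[5.5,0,0,1.2,0],[5.5,0,0,0.6,0],[5.5,0,0,0,0],[5.5,0,0,0,0]], squeeze=20)

```text
time_s: 11.22
eef_pos: [589.1, -261.3, 157.8]
ee_rot: [-0.0, 0.988, 0.154, -0.0]
force: [0.5, -0.5, -0.0]
grip_width: 0.74
```

Call:
apply_moves(commands=[[5.5,0,0,0.8,0],[5.5,0,0,0.8,0],[5.5,0,0,0.6,0],[5.5,0,0,0.3,0],[5.5,0,0,0,0]])

```text
time_s: 11.63
eef_pos: [589.0, -261.0, 131.9]
ee_rot: [-0.001, 0.988, 0.154, -0.001]
force: [0.4, 0.3, -0.7]
grip_width: 0.741
```

Call:
apply_moves(commands=[[5.5,0,0,0.3,0],[5.5,0,0,0.3,0],[5.5,0,0,0.3,0]])

```text
time_s: 11.88
eef_pos: [589.6, -261.4, 124.3]
ee_rot: [0.0, 0.988, 0.154, 0.0]
force: [-0.8, -0.8, 2.4]
grip_width: 0.743
```

Call:
apply_moves(commands=[[5.5,0,0,0.3,0],[5.5,0,0,0.3,0],[5.5,0,0,0.3,0]])

```text
time_s: 12.13
eef_pos: [589.6, -261.4, 115.1]
ee_rot: [0.0, 0.988, 0.154, 0.001]
force: [0.9, -0.2, 2.7]
grip_width: 0.737
```

```bash
python3 - <<'E'
from h import *
e,Q,s=tool(); print(e,s['time_s'],s['force'],s['grip_width'])
im=ctrl.capture("wrist"); cv2.imwrite("pics/w10.png",im[:,:,::-1])
im=ctrl.capture("side"); cv2.imwrite("pics/s10.png",cv2.resize(im[110:250,250:410],None,fx=4,fy=4)[:,:,::-1])
E
```

```text
[ 589.60906216 -261.3790761   115.07288346] 12.1333 [ 0.94355671 -0.20979774  2.65013706] 0.7367755341076664
```

View pics/w10.png

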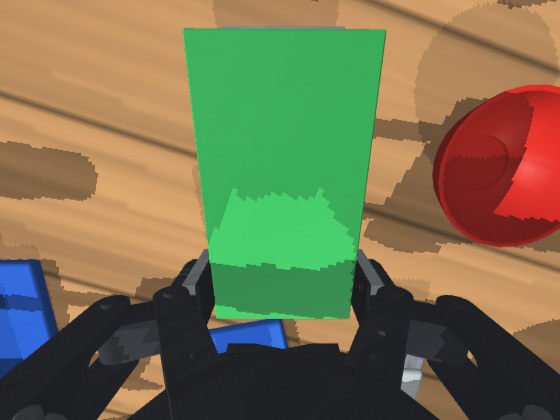

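View pics/s10.png

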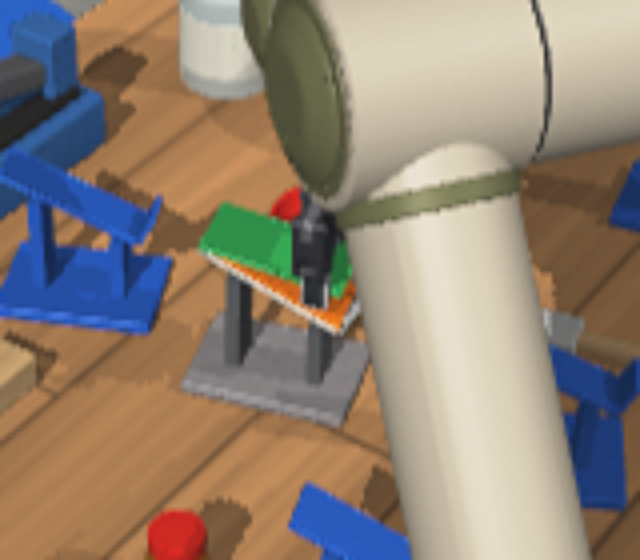

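The plate is pivoting between the pads as planned, at about 2.7 N. I'll continue down.

Call:
apply_moves(commands=[[5.5,0,0,0.3,0],[5.5,0,0,0.3,0],[5.5,0,0,0.3,0],[5.5,0,0,0.3,0],[5.5,0,0,0.3,0]])

```text
time_s: 12.65
eef_pos: [589.3, -261.2, 99.7]
ee_rot: [-0.0, 0.988, 0.154, -0.0]
force: [0.3, -0.2, 1.8]
grip_width: 0.742
```

Call:
apply_moves(commands=[[5.5,0,0,0.2,0],[5.5,0,0,0.2,0],[5.5,0,0,0.1,0],[5.5,0,0,0,0]])

```text
time_s: 12.98
eef_pos: [589.2, -261.3, 94.8]
ee_rot: [-0.0, 0.988, 0.154, -0.0]
force: [-0.9, 0.3, 1.5]
grip_width: 0.739
```

```bash
python3 - <<'E'
from h import *
import pickle
e,Q,s=tool(); print(e,s['time_s'],s['force'],s['grip_width'])
c=cam("wrist");im=ctrl.capture("wrist"); pickle.dump((c,im),open("w11.pkl","wb")); cv2.imwrite("pics/w11.png",im[:,:,::-1])
im=ctrl.capture("side"); cv2.imwrite("pics/s11.png",cv2.resize(im[110:250,250:410],None,fx=4,fy=4)[:,:,::-1])
E
```

```text
[ 589.15794892 -261.25491197   94.75948828] 12.9833 [-0.91801107  0.27542593  1.53374196] 0.7392012179840786
```

View pics/w11.png

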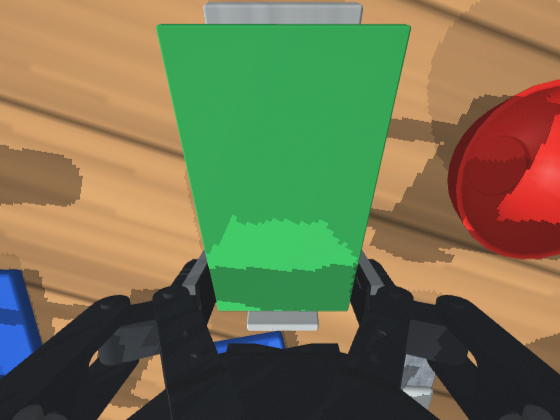

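View pics/s11.png

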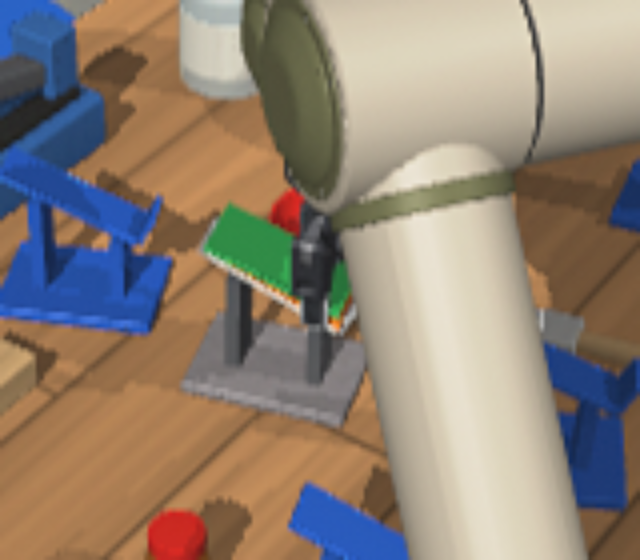

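Call:
apply_moves(commands=[[5.5,0,0,0.15,0],[5.5,0,0,0.15,0],[5.5,0,0,0.1,0],[5.5,0,0,0,0]])

```text
time_s: 13.42
eef_pos: [589.3, -261.3, 90.8]
ee_rot: [-0.0, 0.988, 0.154, -0.0]
force: [-0.9, 0.4, 2.9]
grip_width: 0.738
```

Call:
apply_moves(commands=[[5.5,0,0,0.1,0],[5.5,0,0,0.1,0],[5.5,0,0,0,0]])

```text
time_s: 13.67
eef_pos: [589.2, -261.2, 88.8]
ee_rot: [-0.0, 0.988, 0.154, -0.0]
force: [0.4, -0.6, 2.8]
grip_width: 0.744
```

```bash
python3 - <<'E'
from h import *
import pickle
from scipy.optimize import least_squares
e,Q,s=tool(); print(e,s['time_s'],s['force'],s['grip_width'])
c=cam("wrist");im=ctrl.capture("wrist"); pickle.dump((c,im),open("w12.pkl","wb")); cv2.imwrite("pics/w12.png",im[:,:,::-1])
q=quad(green(im)); print(q.round(1))
# fit tilt, position
K=np.array([[60,32,2],[60,-32,2],[-60,-32,2],[-60,32,2]])
for name in("w11","w12"):
  c,im=pickle.load(open(name+".pkl","rb")); q=quad(green(im)); best=None
  for k in range(8):
    qq=np.roll(q if k<4 else q[::-1],k%4,axis=0)
    f=lambda p:(proj(c,p[:3]+K@bedR(p[3],p[4]).T)-qq).ravel()
    r=least_squares(f,[621,-251,114,.31,.4],x_scale=[1,1,1,.01,.01])
    if best is None or r.cost<best.cost: best=r
  p=best.x; o=np.array([625,-249.5,105.]); print(name,p.round(2),"tilt",np.degrees(p[4]),best.cost,"in bed",(bedR(.31).T@(p[:3]-o)).round(1))
E
```

```text
[ 589.21667453 -261.22326553   88.76445962] 13.6667 [ 0.37593884 -0.61761187  2.83743723] 0.7436119989617883
[[419.5  26. ]
 [346.5 306.7]
 [218.6 308.3]
 [146.1  26. ]]
w11 [ 6.2359e+02 -2.5005e+02  1.2248e+02  3.1000e-01  3.5000e+00] tilt 200.67425465206995 1.0087759331533166 in bed [ 6.  -0.1 16.5]
w12 [ 6.2460e+02 -2.4989e+02  1.1522e+02  3.1000e-01  4.2000e-01] tilt 24.038380101303527 1.278126682579794 in bed [ 3.9 -0.2  9.5]
```

View pics/w12.png

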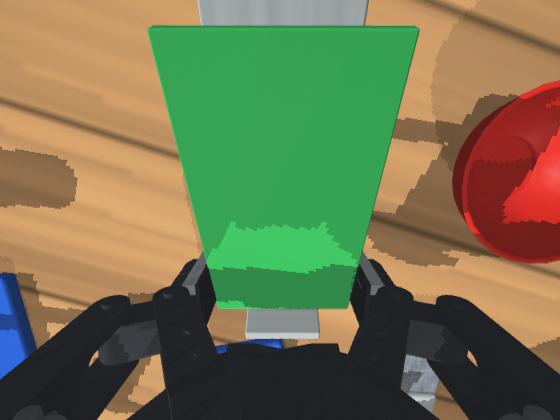

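Call:
apply_moves(commands=[[5.5,0,0,0.1,0],[5.5,0,0,0,0],[5.5,0,0,0,0]])

```text
time_s: 13.97
eef_pos: [589.3, -261.3, 88.0]
ee_rot: [-0.0, 0.988, 0.154, -0.0]
force: [-0.7, 0.7, 2.8]
grip_width: 0.743
```

Call:
apply_moves(commands=[[5.5,-0.1,0,0.05,0],[5.5,0,0,0,0]])

```text
time_s: 14.13
eef_pos: [588.2, -261.6, 87.4]
ee_rot: [-0.0, 0.988, 0.154, -0.0]
force: [-0.6, -0.1, 2.8]
grip_width: 0.734
```

Call:
apply_moves(commands=[[5.5,-0.1,0,0.05,0],[5.5,0,0,0,0]])

```text
time_s: 14.3
eef_pos: [587.2, -261.9, 86.9]
ee_rot: [-0.0, 0.988, 0.154, -0.0]
force: [0.2, -0.3, 2.7]
grip_width: 0.739
```

```bash
cat > fitg.py <<'E'
from h import *
import pickle
from scipy.optimize import least_squares
K=np.array([[60,32,2],[60,-32,2],[-60,-32,2],[-60,32,2]])
def fitg(c,im,m=None):
  q=quad(green(im) if m is None else m); best=None
  for k in range(8):
    qq=np.roll(q if k<4 else q[::-1],k%4,axis=0)
    f=lambda p:(proj(c,p[:3]+K@bedR(p[3],p[4]).T)-qq).ravel()
    r=least_squares(f,[621,-251,114,.31,.4],x_scale=[1,1,1,.01,.01],bounds=([500,-350,80,-.3,0],[700,-150,200,.9,.9]))
    if best is None or r.cost<best.cost: best=r
  p=best.x; o=np.array([625,-249.5,105.]); print(q.round(1).tolist(),p.round(2),"tilt",np.degrees(p[4]),best.cost,"in bed",(bedR(.31).T@(p[:3]-o)).round(1))
E
python3 - <<'E'
from fitg import *
e,Q,s=tool(); print(e,s['time_s'],s['force'],s['grip_width'])
c=cam("wrist");im=ctrl.capture("wrist"); pickle.dump((c,im),open("w13.pkl","wb")); cv2.imwrite("pics/w13.png",im[:,:,::-1])
fitg(c,im)
E
```

```text
[ 587.22087068 -261.93168154   86.91845139] 14.3 [ 0.2491004  -0.29588857  2.68102573] 0.7386494625670087
[[420.6, 26.7], [347.3, 303.6], [218.6, 307.7], [144.7, 27.2]] [ 6.2263e+02 -2.5064e+02  1.1332e+02  3.1000e-01  4.4000e-01] tilt 24.924885071747397 3.73662543845812 in bed [ 1.2 -0.4  8.6]
```

View pics/w13.png

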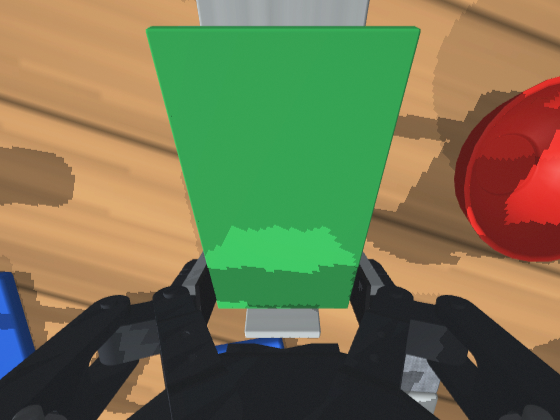

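Call:
apply_moves(commands=[[5.5,0,0,0.07,0],[5.5,0,0,0,0],[5.5,0,0,0,0]])

```text
time_s: 14.6
eef_pos: [587.4, -261.9, 86.3]
ee_rot: [-0.0, 0.988, 0.154, -0.0]
force: [-0.9, -0.4, 2.9]
grip_width: 0.738
```

Call:
apply_moves(commands=[[5.5,0,0,0.07,0],[5.5,0,0,0,0],[5.5,0,0,0,0]])

```text
time_s: 14.85
eef_pos: [587.4, -261.9, 86.3]
ee_rot: [0.0, 0.988, 0.154, 0.0]
force: [-3.3, 1.7, 8.2]
grip_width: 0.735
```

Full contact now, with the force along the bed normal. Releasing.

Call:
apply_moves(commands=[[5.5,0,0,-0.05,0],[6.6,0,0,0,0],[6.9,0,0,0,0],[7.5,0,0,0,0],[8.5,0,0,0,0],[8.5,0,0,0,0],[8.5,0,0,0,0],[8.5,0,0,0,0]])

```text
time_s: 15.52
eef_pos: [587.3, -261.8, 86.0]
ee_rot: [-0.0, 0.988, 0.154, -0.0]
force: [-0.5, -0.4, -0.1]
grip_width: 0.992
```

```bash
python3 - <<'E'
from fitg import *
e,Q,s=tool(); print(e,s['time_s'],s['force'],s['grip_width'])
c=cam("wrist");im=ctrl.capture("wrist"); pickle.dump((c,im),open("w14.pkl","wb")); cv2.imwrite("pics/w14.png",im[:,:,::-1])
fitg(c,im)
E
```

```text
[ 587.34533514 -261.84225542   86.00147307] 15.5167 [-0.48104663 -0.40878452 -0.06424156] 0.9922078276635627
[[422.0, 27.0], [347.7, 303.5], [218.6, 308.4], [143.2, 27.0]] [ 6.2268e+02 -2.5064e+02  1.1298e+02  3.1000e-01  4.4000e-01] tilt 25.20646502493826 5.565137946624878 in bed [ 1.1 -0.4  8.3]
```

View pics/w14.png

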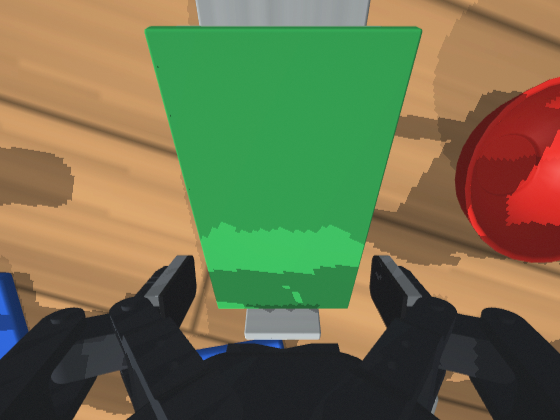

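Call:
apply_moves(commands=[[8.5,0,0,-0.5,0],[8.5,0,0,-1,0],[8.5,0,0,-2,0],[8.5,0,0,-3,0],[8.5,0,0,-4,0],[8.5,0,0,-4,0],[8.5,-1,0,-3,0],[8.5,0,0,0,0],[8.5,0,0,0,0]])

```text
time_s: 16.32
eef_pos: [578.0, -265.3, 263.9]
ee_rot: [0.002, 0.988, 0.154, 0.002]
force: [0.8, 0.5, -0.7]
grip_width: 1.001
```

```bash
python3 - <<'E'
from fitg import *
e,Q,s=tool(); print(e,s['time_s'],s['force'],s['grip_width'])
c=cam("wrist");im=ctrl.capture("wrist"); cv2.imwrite("pics/w15.png",im[:,:,::-1])
fitg(c,im)
f=lambda P: proj(c,np.array([625,-249.5,105])+bedR(.31)@np.array(P))[0].round(1)
print("expected at place", [f((x,y,12)) for x,y in((60,32),(60,-32),(-60,-32),(-60,32))], "stop",f((-60,18,24)),f((-60,-18,24)))
t=ctrl.capture("side"); cv2.imwrite("pics/s15.png",t[:,:,::-1]); cv2.imwrite("pics/s15c.png",cv2.resize(t[140:220,280:380],None,fx=6,fy=6)[:,:,::-1])
E
```

```text
[ 577.99622607 -265.27733334  263.93080397] 16.3167 [ 0.78363074  0.52883866 -0.73287165] 1.0005351312237463
[[320.9, 82.0], [310.9, 199.0], [251.8, 199.0], [241.8, 82.0]] [ 6.2266e+02 -2.5035e+02  1.1015e+02  3.1000e-01  4.1000e-01] tilt 23.593014221160587 0.1672983193039248 in bed [-0.1 -0.1  5.7]
expected at place [array([240.9,  84.4]), array([321.3,  84.3]), array([311.6, 200.5]), array([251.2, 200.7])] stop [263.9 208.1] [298.9 208. ]
```

View pics/w15.png

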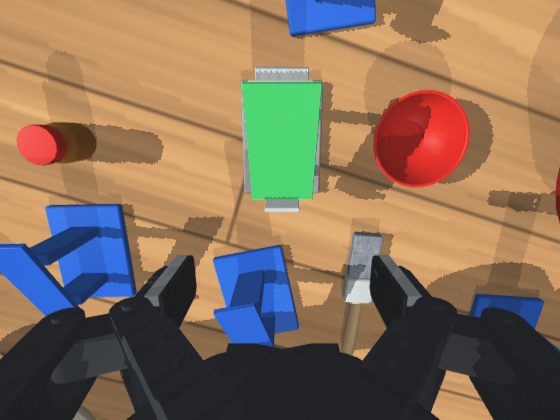

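View pics/s15c.png

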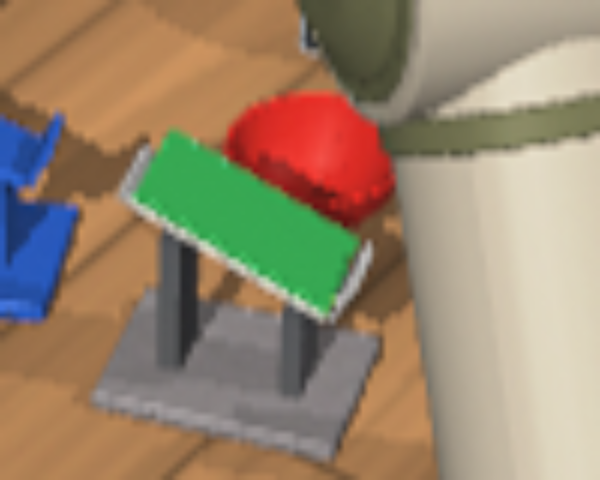

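View pics/s15.png

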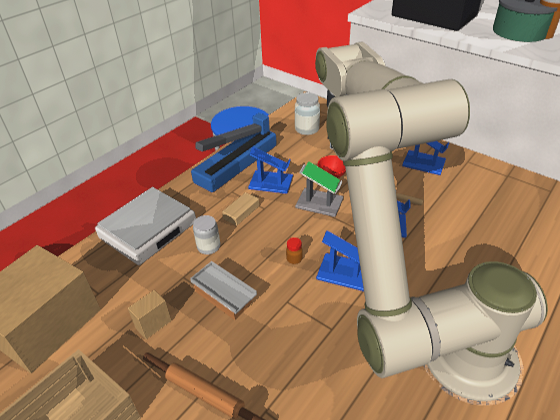

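```bash
python3 - <<'E'
from rig import ctrl
print(ctrl.finish_job())
E
```

```text
the job is handed in; nothing more can be done
None
```

The green scraper is on the sloped rest, flat on top of the orange and white ones, centred and down by the stop. I handed the job in at about 16 s of the 54 s allowed, and no verdict was reported.

- **Slide out:** I pressed on it with about 8 N and dragged it 88 mm, leaving about 42 mm over the tray's open end. The measured centre was about 17 mm inside the mouth, within the 0–35 mm asked.
- **Lift and lean:** I gripped its side edges at 25 N and lifted it. The tool cannot tilt, so I held it by its foot end and pressed its far end down on the top of the pile until it turned to the bed's slope. The force stayed near 3 N and rose to 8 N once it lay flat.
- **Placing:** I moved it about 2 mm toward the stop, then let go and backed straight up.

**Last checks**
- The scraper's corners in the wrist picture are within about 2 px of where they belong. That puts it about 0–2 mm along and under 1 mm across from its place, tilted about 24–25°.
- Height from single pictures varied, with fits giving 8.3 mm just after release and 5.7 mm from the final, farther view, against 10 mm expected. The 5.7 mm fit is below the 7.5 mm limit. I put it down to weak depth from one camera, since the contact force showed it resting on the pile.
- The orange and white scrapers are hidden under the green one, so I could not see their final position. Nothing of them sticks out to the sides.
- Nearby objects look undisturbed in the last pictures. I did not measure their positions.

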